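# Measure off a shelf board with the tape and lock it

### The arm

A 6-joint arm with a two-finger parallel gripper is mounted at the origin on the work surface. World frame = base frame: x ahead of the robot, y to its left, z up, the work surface at z = 0. Lengths are in m, angles in degrees, forces in N, time in s.
With the tool pointing down it reaches from about 0.35 to 0.875 m from the base axis. Payload 4.2 kg.
Tool frame: the origin (TCP) lies on the centre line of the jaws, within the pads' length; the fingertips stand 11 mm ahead of it and the grasp point (between the pads) lies 8 mm behind it; z points along the fingers, y is the line along which they close (so a half turn about z gives the same grasp; the last joint's range is limited). The gripper opens to 87 mm and grips with 3 to 60 N. Pads are 19 mm wide; open, the fingers measure 117 mm over their backs; the gripper's body (75 mm by 190 mm) begins 51 mm behind the grasp point.
Start: joints at [90.504, 22.042, 0.453, 0, -68.411, -14.817], TCP at [0.154, 0.606, 0.234] pointing down, gripper open.
Joint ranges: [-179.83, 179.83], [-69.29, 118.12], [-61.27, 80.66], [-181.25, 117.63], [-171.15, -9.14], [-177.46, 177.46]. Speed limits (degrees/s): [159.86, 159.86, 180, 180, 180, 180].

### API

Orientations are given as a 3x3 rotation matrix whose columns are the frame's x, y, z axes.
In Python, from station import r gives the robot as it stands.
- The arm moves only by the tool servo_tool, never from a script. Its argument "commands" is a list that holds one entry, the list of rows, each a list of 7 numbers: the closure, from 0 (fully open) to 1 (shut), then the shift along the tool's x, y, z in mm, then the turn, a rotation vector about the tool's x, y, z in rad. In form: [[[claw, x, y, z, ax, ay, az], ...]]. A call has exactly 5 rows; each row is the pose to reach, as a shift and turn from the pose commanded when the call began, along the tool's axes at that moment; what a row does not reach only later rows make up. A row lasts 1/10 s, in which the tool goes at most 50 mm and 8.59 degrees, less where a joint would pass 70% of its speed; a pose out of reach is approached as far as the arm can. A call with a gripper value outside its range is refused whole. The fingers move at their own pace and stop on an object; the grip force is fixed at half the most. Time passes only in rows, so rows that repeat a pose let the fingers close, or fill a call up. It gives the time, the measured TCP pose, the force, the opening and the grip force at its end, in the units of the state.
- r.sense(): the state, without advancing time (a new reading comes with each control period).
- r.capture(name): name is "scene" or "top"; returns a dict with "pixels" (384x512x3 uint8, red, green, blue), "camera_matrix" (3x3 intrinsics, pixels), "dist" ([k1, k2, p1, p2, k3] as OpenCV has them; the pictures are not rectified), "R" (3x3) and "t" (3): a world point X has camera coordinates R X + t. Camera axes: x right, y down, z forward; pixel columns grow to the right and rows downward; lengths in m; the calibration is good to about 2 mm. A picture is of the moment at which its call begins. There is no depth.
- r.finish_job(): hands the job in; it is judged then, once.
The state is a dict: "time_s": time; "joints": joint angles; "joint_velocities": joint speeds; "effort": joint torques, N m; "tcp_pos": TCP position; "ee_rot": TCP orientation; "wrist_force": force on the tool from outside, world axes, zero at the start; "moment": the same for the moment, N m; "gripper_width": opening from 0.0 (shut) to 1.0 (fully open); "gripper_force": force on a finger pad.
Only numpy, scipy, OpenCV 4.12 (cv2) and the standard library are available. Lean on these libraries where they do the work, as an engineer would, in place of code of your own. Each camera call takes 0.05 s, during which the arm holds its last target. There are 200 camera calls.

### The job

Set the tape measure on the shelf board that has the paper strip, with the tape's steel hook caught over the left-hand end of the board as the robot sees it, the end nearer the strip. Draw the case straight back along the board against its spring until the front of the case, where the blade comes out, stands over the strip; then push down the lock button on top. Leave the tape standing there, hooked and locked, and leave the other things alone.

Things in the scene. Friction and masses are not known exactly. Their poses are not given: they have to be found in the camera images.
- tape_case (a point): Centre of the tape measure's case: grey box 76 long (x) x 38 wide (y) x 60 mm high (z), base 30 mm below this point; 0.56 kg, loose, standing on the flat carton (50 mm high), hook overhanging its edge. x points the way the yellow blade comes out, at the case's front 38 mm ahead. Grip it across its width. On the board, its weight and rubber base hold it still against the blade's spring when let go.
- tape_hook (a point): Steel hook at the blade's free end: tab 3 mm thick, 24 wide, turned down to 9 mm below the level of the case's base. The point is on its face towards the case, 4 mm below base level, 50 mm ahead of the case's centre while the blade is in. Axes as the case's. The blade is straight and rigid, comes out up to 180 mm, spring 1.2 N when in, 1.9 N at 130 mm.
- tape_lock (a joint): Lock: black button, 22 x 24 mm, on top of the case, its centre 20 mm ahead (x) of the case's centre and its top 38 mm above that until pressed. 0 up (blade runs freely), grows as pushed straight down, 0.005 m at most; begins to grip the blade at about 0.004 m, and stays where it is left. Starts to move at 3 N; push it fully down with 6 to 15 N.
- board_end (a point): Middle of the top edge of the end to be hooked, on the brown wooden shelf board with the paper strip: 300 long, 160 wide, 18 mm thick, lying flat on the table, fixed. x points outward, along the board's length and away from it; y along the end edge; z up. The space beyond the end is clear.
- strip_mid (a point): Middle of the white paper strip stuck straight across the top of that board, 16 mm wide, flat (under 1 mm), 90 to 125 mm in from the end to be hooked. Axes as the board end's.
- level: Bystander: aluminium spirit level, 220 mm long (x), 24 mm wide, 50 mm high, standing loose on the table; origin under its centre.
- jar: Bystander: glass jar with a steel lid, 64 mm across, 85 mm high, loose; origin under its centre.
- driver: Bystander: screwdriver lying loose on the table, handle to -x; origin under its middle. (A small wooden offcut without strip, 130 x 100 x 18 mm, also lies fixed to one side.)

How it is judged (in metres and radians):
On the way, in this order (a step that is already met when the one before it is completed fails the run):
1. the hook has caught over the board's end and the blade has begun to come out, lock up (x of tape_hook in the frame of board_end between -0.003 and 0.008 m and y of tape_hook in the frame of board_end between -0.065 and 0.065 m and z of tape_hook in the frame of board_end below 0 m and x of tape_hook in the frame of tape_case above 0.06 m and value of joint tape_lock below 0.002 m), for 0.1 s.
2. the case has been drawn back until its front stands over the strip, hook still caught, lock still up (x of tape_hook in the frame of board_end between -0.003 and 0.008 m and y of tape_hook in the frame of board_end between -0.065 and 0.065 m and z of tape_hook in the frame of board_end below 0 m and x of tape_case in the frame of strip_mid between -0.056 and -0.02 m and angle between the x axis of tape_case and the x axis of board_end, either way round below 0.2 rad and x of tape_case in the frame of board_end below 0 m and value of joint tape_lock below 0.002 m), for 0.2 s.
3. the lock has been pushed down (value of joint tape_lock above 0.0035 m and x of tape_hook in the frame of board_end between -0.003 and 0.008 m and y of tape_hook in the frame of board_end between -0.065 and 0.065 m and z of tape_hook in the frame of board_end below 0 m), for 0.1 s.
At the end, for the whole second after the job is handed in: Tape upright on the board, within 11 degrees of its length and 65 mm of its middle line; hook over the board's end (within 8 mm, below its top edge); front of the case within 18 mm of the strip's middle; lock button down 3.5 mm or more; bystanders within 20 mm of where they were (all of step 3 and x of tape_case in the frame of strip_mid between -0.056 and -0.02 m and angle between the x axis of tape_case and the x axis of board_end, either way round below 0.2 rad and x of tape_case in the frame of board_end below 0 m and angle between tape_case's own z axis and vertical below 0.1 rad and z of tape_case in the frame of board_end between 0.025 and 0.036 m and y of tape_case in the frame of board_end between -0.065 and 0.065 m and velocity of joint tape_lock below 0.01 m/s and distance of each of level, jar, driver from where it was at the start of the episode below 0.02 m); the robot touches nothing.
It fails at once if a bystander is pushed more than 30 mm away (distance of any of level, jar, driver from where it was at the start of the episode above 0.03 m).
It also fails if it takes over 48 s, if anything falls off the work surface, if the arm or the gripper's body presses on something with over 40 N, if the wrist force passes 120 N, or if a joint passes its speed limit or range.

## Working session

There is one attempt and no reset: what is moved stays moved. The work goes in short steps, Python scripts to look and compute and a tool call to move; the robot and the scene stay as the last step left them, time stands still between calls to the robot, and variables do not carry over. Pictures are saved under pics/ and viewed, at most 13 in all, crops included, and the job is handed in when it is done.

Besides the shell and the picture viewer there is one more tool, called after "Call:" by a JSON object that holds its "fn" and its "kwargs", one argument or row to a line. servo_tool: Moves the arm, as the interface text tells. Its arguments: {"type":"object","properties":{"commands":{"type":"array","items":{"type":"array","items":{"type":"array","items":{"type":"number"}}}}},"required":["commands"]}

```bash
mkdir -p pics; cat > h.py <<'E'
import numpy as np, cv2
from station import r
def snap(n,f):
    c=r.capture(n); cv2.imwrite(f,c["pixels"][:,:,::-1]); return c
def ray(c,uv,z):
    "pixels -> world points on plane z"
    K=np.array(c["camera_matrix"]);R=np.array(c["R"]);t=np.array(c["t"])
    p=cv2.undistortPoints(np.array(uv,float).reshape(-1,1,2),K,np.array(c["dist"])).reshape(-1,2)
    d=np.c_[p,np.ones(len(p))]@R; o=-R.T@t
    return o+d*((z-o[2])/d[:,2])[:,None]
def proj(c,X):
    return cv2.projectPoints(np.array(X,float).reshape(-1,1,3),cv2.Rodrigues(np.array(c["R"]))[0],np.array(c["t"]),np.array(c["camera_matrix"]),np.array(c["dist"]))[0].reshape(-1,2)
E
python3 - <<'E'
from h import *
for n in("top","scene"):
    c=snap(n,f"pics/{n}0.png"); print(n,-np.array(c["R"]).T@np.array(c["t"]),np.array(c["R"]).round(2).tolist())
s=r.sense(); print(s["time_s"],s["tcp_pos"],np.round(s["ee_rot"],3),s["gripper_width"])
E
```

```text
top [0.52114353 0.01483846 0.93160511] [[-0.03, -1.0, 0.01], [-1.0, 0.03, -0.09], [0.09, -0.01, -1.0]]
scene [1.31734208 0.65318007 0.81777257] [[-0.69, 0.72, 0.01], [0.44, 0.43, -0.78], [-0.57, -0.54, -0.62]]
0.1 [0.15434228 0.60510499 0.23258689] [[ 0.969 -0.247 -0.   ]
 [-0.247 -0.969 -0.002]
 [ 0.     0.002 -1.   ]] 0.9981609525338888
```

View pics/top0.png

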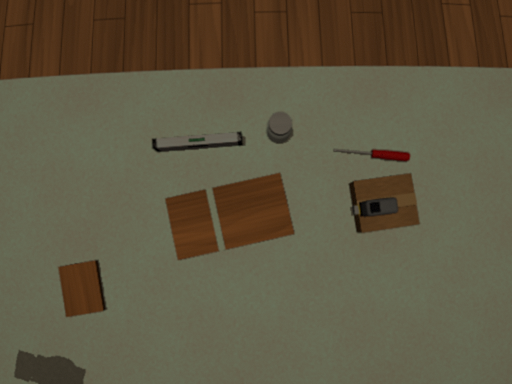

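View pics/scene0.png

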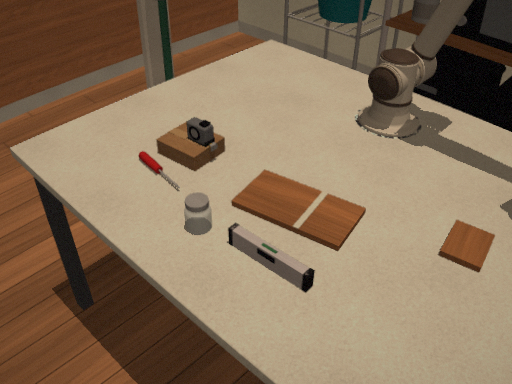

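The top view shows the board spanning about (166–293, 175–258), with the strip at u≈213 and its left end (+y) at u≈170. The tape sits on the carton near (380,207) with its hook at (355,210), facing +y. The jar is at (280,125), the level at (198,141) and the driver at (380,154). The scene view shows the same layout, with the strip nearer the right-hand (robot-left) end.

```bash
python3 - <<'E'
from h import *
c=r.capture("top"); im=np.ascontiguousarray(c["pixels"][:,:,::-1])
hsv=cv2.cvtColor(im,cv2.COLOR_BGR2HSV)
m=((hsv[...,0]<18)&(hsv[...,1]>90)).astype(np.uint8); m[:160]=0
cs=[k for k in cv2.findContours(m,0,2)[0] if cv2.contourArea(k)>500]
for k in cs:
    b=cv2.boxPoints(cv2.minAreaRect(k)); z=.05 if b[:,0].mean()>330 else .018
    print(b.round(1).tolist(), ray(c,b,z).round(4).tolist())
cr=im[165:245,340:430]; cv2.imwrite("pics/c1.png",cv2.convertScaleAbs(cv2.resize(cr,None,fx=7,fy=7,interpolation=cv2.INTER_CUBIC),alpha=1.6))
E
```

```text
[[57.599998474121094, 265.79998779296875], [97.30000305175781, 259.5], [105.4000015258789, 310.5], [65.69999694824219, 316.79998779296875]] [[0.4358, 0.5144, 0.018], [0.4505, 0.4096, 0.018], [0.3229, 0.39, 0.018], [0.3071, 0.4941, 0.018]]
[[164.10000610351562, 197.6999969482422], [205.10000610351562, 188.89999389648438], [218.39999389648438, 251.0], [177.39999389648438, 259.79998779296875]] [[0.6019, 0.2374, 0.018], [0.6213, 0.1331, 0.018], [0.465, 0.1027, 0.018], [0.4457, 0.2056, 0.018]]
[[349.1000061035156, 181.5], [411.20001220703125, 172.1999969482422], [418.8999938964844, 223.8000030517578], [356.8999938964844, 233.10000610351562]] [[0.6265, -0.2241, 0.05], [0.646, -0.3832, 0.05], [0.517, -0.3947, 0.05], [0.4997, -0.237, 0.05]]
[[211.39999389648438, 187.5], [280.29998779296875, 172.0], [294.1000061035156, 234.0], [225.3000030517578, 249.39999389648438]] [[0.6245, 0.1171, 0.018], [0.659, -0.0578, 0.018], [0.5019, -0.0873, 0.018], [0.4686, 0.0855, 0.018]]
```

View pics/c1.png

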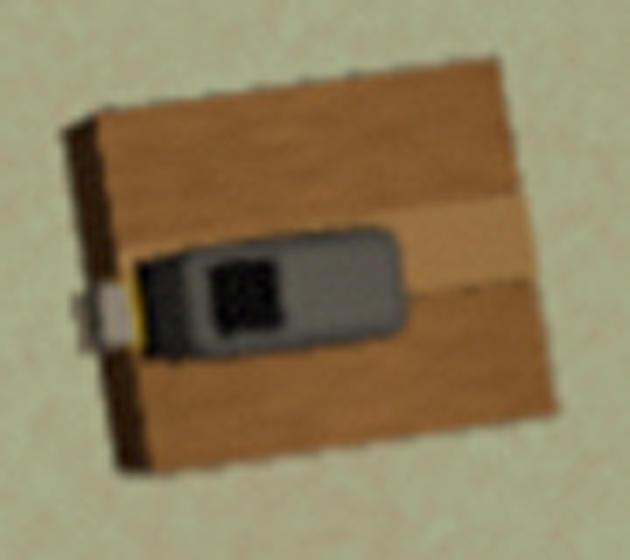

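The crop (7x, offset 340,165) shows the button centred at about (247,297), the case's back edge at u≈404, the steel hook's metal from 78 to 130 with its far edge at about (78,322), and the case sides running back to front along (385,232)→(205,243).

```bash
python3 - <<'E'
from h import *
c=r.capture("top"); s=r.capture("scene")
f=lambda u,v,z:ray(c,[[340+(u-3)/7,165+(v-3)/7]],z)[0]
B=f(247,297,.118);k=f(404,283,.108);H=f(80,322,.043)
print("button",B,"back",k,"hook",H)
a=f(205,243,.11);b=f(385,231,.11);a2=f(200,354,.11);b2=f(385,336,.11);print("side dirs",a-b,a2-b2,"width",np.cross((a-b)[:2]/np.linalg.norm((a-b)[:2]),(a2-b)[:2]))
x=(a-b+a2-b2)[:2];x/=np.linalg.norm(x);print("x",x,"centre from button",B[:2]-.02*x,"from back",k[:2]+.038*x,"from hook",H[:2]-.053*x)
E=np.array([[.6019,.2374],[.4457,.2056]]);F=np.array([[.659,-.0578],[.5019,-.0873]])
print("len",np.linalg.norm(E-F,axis=1)); u=(E-F).sum(0);u/=np.linalg.norm(u);print("board x",u,"end",E.mean(0))
print("strip in", (np.array([[.6213,.1331],[.465,.1027],[.6245,.1171],[.4686,.0855]])-E.mean(0))@u)
P=[[*(E.mean(0)+d*u),.018] for d in(0,-.11)]+[[*(B[:2]-.02*x),.11],[*(B),]]
print(proj(s,P).round(1).tolist())
im=np.ascontiguousarray(s["pixels"][:,:,::-1])
for q in proj(s,P): cv2.drawMarker(im,tuple(int(t) for t in (q*1).round()),(255,0,255),0,5,1)
# board in scene
for q in proj(s,[[*e,.018] for e in [*E,*F]]): cv2.drawMarker(im,tuple(int(t) for t in q.round()),(0,255,0),0,5,1)
cv2.imwrite("pics/s1.png",cv2.resize(im[100:260,150:380],None,fx=3.4,fy=3.4,interpolation=cv2.INTER_CUBIC))
E
```

```text
button [ 0.55874706 -0.26194951  0.118     ] back [ 0.56222497 -0.318599    0.108     ] hook [ 0.55520243 -0.22703962  0.043     ]
side dirs [-0.00223146  0.06077597  0.        ] [-0.00392654  0.0623116   0.        ] width 0.03601972547915974
x [-0.049967    0.99875087] centre from button [ 0.5597464  -0.28192453] from back [ 0.56032623 -0.28064647] from hook [ 0.55785068 -0.27997341]
len [0.30067166 0.29824294]
board x [-0.1891756   0.98194327] end [0.5238 0.2215]
strip in [-0.10524841 -0.10553134 -0.12156486 -0.12310179]
[[352.4, 225.5], [311.9, 209.1], [199.8, 121.7], [204.7, 121.7]]<stdin>:6: DeprecationWarning: Arrays of 2-dimensional vectors are deprecated. Use arrays of 3-dimensional vectors instead. (deprecated in NumPy 2.0)
```

View pics/s1.png

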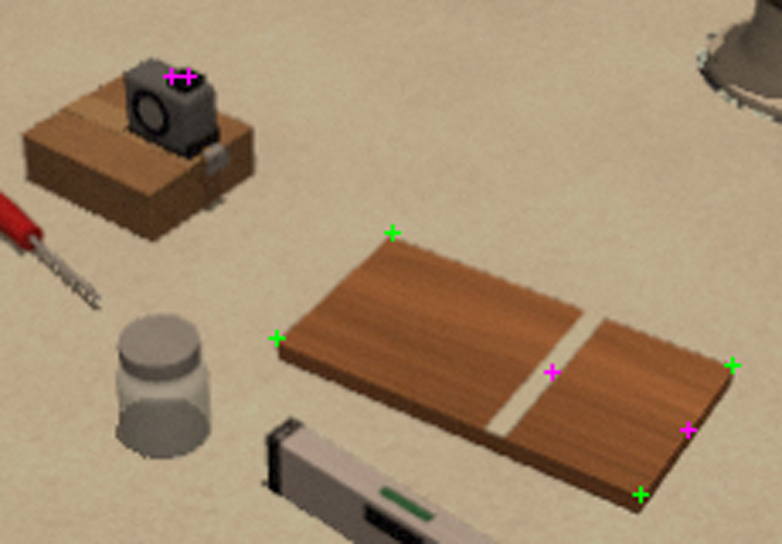

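```bash
cat >> h.py <<'E'
from scipy.spatial.transform import Rotation as Ro
def plan(pos,ydir):
    "shift (mm, tool axes) and turn (rad) from the present pose to TCP pos, tool down, tool y along ydir (2d)"
    s=r.sense();R=np.array(s["ee_rot"]);y=np.array([*ydir,0.]);y/=np.linalg.norm(y)
    z=np.array([0,0,-1.]);T=np.c_[np.cross(y,z),y,z]
    print("t",round(s["time_s"],2),"tcp",np.round(s["tcp_pos"],4),"F",np.round(s["wrist_force"],1),"w",round(s["gripper_width"]*87,1),"g",round(s["gripper_force"],1),"q",np.round(s["joints"]).tolist())
    print("shift",np.round(R.T@(np.array(pos)-s["tcp_pos"])*1e3,1),"turn",Ro.from_matrix(R.T@T).as_rotvec().round(3))
E
```

Call:
{"fn": "servo_tool", "kwargs": {
  "commands": [
    [[0,37,27,0,0,0,0.12],[0,74,54,0,0,0,0.24],[0,111,81,0,0,0,0.36],[0,148,108,0,0,0,0.48],[0,186,135,0,0,0,0.6]]
  ]
}}

```text
time_s: 0.75
tcp_pos: [0.3021, 0.4272, 0.2337]
ee_rot: [[0.657, -0.754, 0.0], [-0.754, -0.657, 0.0], [-0.0, -0.0, -1.0]]
wrist_force: [1.3, 0.6, -0.3]
gripper_width: 1.002
gripper_force: 0.0
```

```bash
python3 -c "
from h import *
plan([.5,0,.22],[-.998,-.07])"
```

```text
t 0.75 tcp [0.3021 0.4272 0.2337] F [ 1.3  0.6 -0.3] w 87.2 g 0.0 q [73.0, 12.0, -14.0, 0.0, -64.0, -31.0]
shift [452.1 131.4  13.6] turn [-0.     0.     0.647]
```

Call:
{"fn": "servo_tool", "kwargs": {
  "commands": [
    [[0,45,13,1,0,0,0.13],[0,90,26,3,0,0,0.26],[0,135,39,5,0,0,0.39],[0,181,52,6,0,0,0.52],[0,226,66,7,0,0,0.64]]
  ]
}}

```text
time_s: 1.25
tcp_pos: [0.4014, 0.2137, 0.2267]
ee_rot: [[0.076, -0.997, 0.0], [-0.997, -0.076, 0.0], [-0.0, -0.001, -1.0]]
wrist_force: [0.8, -0.6, 0.7]
gripper_width: 0.998
gripper_force: 0.0
```

```bash
python3 -c "
from h import *
plan([.5595,-.281,.16],[-.998,-.07])"
```

```text
t 1.25 tcp [0.4014 0.2137 0.2267] F [ 0.8 -0.6  0.7] w 86.8 g 0.0 q [49.0, 6.0, -23.0, 0.0, -62.0, -44.0]
shift [ 505.3 -119.9   66.6] turn [-0.001  0.     0.006]
```

Call:
{"fn": "servo_tool", "kwargs": {
  "commands": [
    [[0,48,-11,0,0,0,0],[0,96,-22,0,0,0,0],[0,144,-33,0,0,0,0],[0,192,-44,0,0,0,0],[0,240,-56,0,0,0,0]]
  ]
}}

```text
time_s: 1.75
tcp_pos: [0.4763, -0.0212, 0.2269]
ee_rot: [[0.081, -0.997, 0.001], [-0.997, -0.081, 0.0], [-0.0, -0.001, -1.0]]
wrist_force: [1.6, 1.0, 0.1]
gripper_width: 0.998
gripper_force: 0.0
```

Call:
{"fn": "servo_tool", "kwargs": {
  "commands": [
    [[0,48,-11,5,0,0,0],[0,96,-24,15,0,0,0],[0,144,-36,25,0,0,0],[0,192,-48,35,0,0,0],[0,240,-60,45,0,0,0]]
  ]
}}

```text
time_s: 2.25
tcp_pos: [0.555, -0.2537, 0.1815]
ee_rot: [[0.081, -0.997, 0.0], [-0.997, -0.081, 0.0], [-0.0, -0.0, -1.0]]
wrist_force: [0.7, 0.5, 0.0]
gripper_width: 0.999
gripper_force: 0.0
```

```bash
python3 -c "
from h import *
plan([.5595,-.281,.16],[-.998,-.07])"
```

```text
t 2.25 tcp [ 0.555  -0.2537  0.1815] F [0.7 0.5 0. ] w 86.9 g 0.0 q [-9.0, 23.0, -6.0, -0.0, -61.0, 14.0]
shift [27.6 -2.2 21.5] turn [-0.     0.     0.011]
```

Call:
{"fn": "servo_tool", "kwargs": {
  "commands": [
    [[0,28,-2,10,0,0,-0.01],[0,28,-2,40,0,0,-0.01],[0,28,-2,75,0,0,-0.01],[0,28,-2,108,0,0,-0.01],[0,28,-2,108,0,0,-0.01]]
  ]
}}

```text
time_s: 2.75
tcp_pos: [0.5552, -0.2783, 0.0688]
ee_rot: [[0.089, -0.996, -0.011], [-0.996, -0.089, 0.004], [-0.004, 0.01, -1.0]]
wrist_force: [-1.1, -0.0, -0.0]
gripper_width: 0.997
gripper_force: 0.0
```

Call:
{"fn": "servo_tool", "kwargs": {
  "commands": [
    [[0.3,0,0,0,0,0,0],[0.7,0,0,0,0,0,0],[0.7,0,0,0,0,0,0],[0.7,0,0,0,0,0,0],[0.7,0,0,0,0,0,0]]
  ]
}}

```text
time_s: 3.25
tcp_pos: [0.5594, -0.2793, 0.075]
ee_rot: [[0.091, -0.996, 0.002], [-0.996, -0.091, -0.0], [0.001, -0.002, -1.0]]
wrist_force: [-1.0, -0.9, 0.1]
gripper_width: 0.627
gripper_force: 0.0
```

```bash
python3 -c "
from h import *
plan([.5595,-.281,.16],[-.998,-.07])
c=r.capture('top');cv2.imwrite('pics/t2.png',cv2.convertScaleAbs(cv2.resize(c['pixels'][150:260,310:450,::-1],None,fx=5,fy=5),alpha=1.5))"
```

```text
t 3.25 tcp [ 0.5594 -0.2793  0.075 ] F [-1.  -0.9  0.1] w 54.5 g 0.0 q [-12.0, 30.0, -11.0, 0.0, -49.0, 17.0]
shift [  1.7  -0.1 -85. ] turn [-0.002 -0.001  0.021]
```

View pics/t2.png

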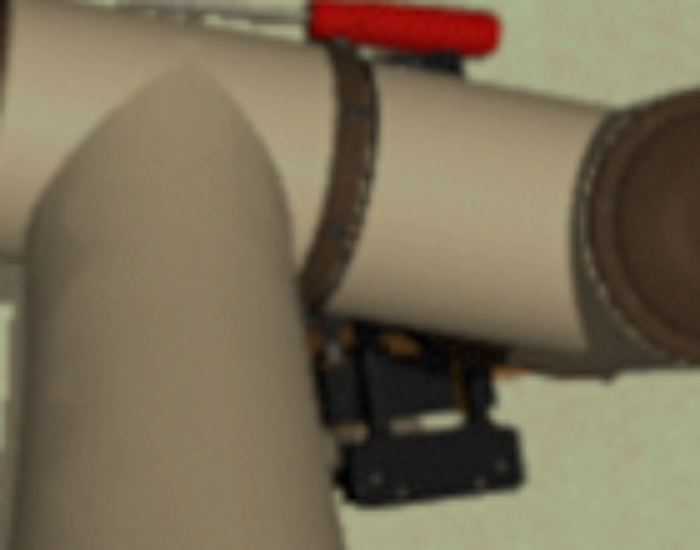

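The arm hides the tape from the top camera, and the fingers are still closing around it.

Call:
{"fn": "servo_tool", "kwargs": {
  "commands": [
    [[0.7,0,0,0,0,0,0],[0.7,0,0,0,0,0,0],[0.7,0,0,0,0,0,0],[0.7,0,0,0,0,0,0],[0.7,0,0,0,0,0,0]]
  ]
}}

```text
time_s: 3.8
tcp_pos: [0.56, -0.2793, 0.0743]
ee_rot: [[0.091, -0.996, 0.002], [-0.996, -0.091, -0.0], [0.001, -0.002, -1.0]]
wrist_force: [3.3, -0.2, 0.2]
gripper_width: 0.439
gripper_force: 29.9
```

```bash
python3 -c "
from h import *
plan([.5595,-.281,.16],[-.998,-.07])
c=r.capture('scene');cv2.imwrite('pics/s2.png',cv2.resize(c['pixels'][90:180,140:260,::-1],None,fx=6,fy=6,interpolation=2))"
```

```text
t 3.8 tcp [ 0.56   -0.2793  0.0743] F [ 3.3 -0.2  0.2] w 38.2 g 29.9 q [-12.0, 31.0, -11.0, 0.0, -49.0, 17.0]
shift [  1.7   0.5 -85.7] turn [-0.002 -0.001  0.021]
```

View pics/s2.png

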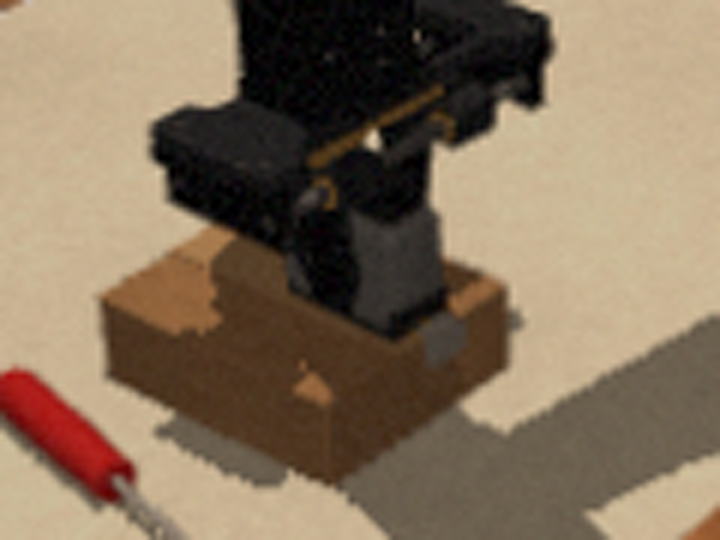

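Gripped at 38.2 mm, case upright on the carton, with the hook visible at (443,338) in the crop. Lifting next, then carrying it over.

Call:
{"fn": "servo_tool", "kwargs": {
  "commands": [
    [[0.7,0,0,-10,0,0,0],[0.7,0,0,-25,0,0,0],[0.7,0,0,-45,0,0,0],[0.7,0,0,-60,0,0,0],[0.7,0,0,-60,0,0,0]]
  ]
}}

```text
time_s: 4.35
tcp_pos: [0.5584, -0.2795, 0.1351]
ee_rot: [[0.09, -0.996, 0.0], [-0.996, -0.09, -0.0], [0.0, -0.0, -1.0]]
wrist_force: [1.2, -0.1, -5.5]
gripper_width: 0.432
gripper_force: 29.9
```

Call:
{"fn": "servo_tool", "kwargs": {
  "commands": [
    [[0.7,-30,0,0,0,0,-0.01],[0.7,-70,0,0,0,0,-0.03],[0.7,-110,0,0,0,0,-0.05],[0.7,-150,0,0,0,0,-0.08],[0.7,-190,0,0,0,0,-0.1]]
  ]
}}

```text
time_s: 4.85
tcp_pos: [0.539, -0.0889, 0.132]
ee_rot: [[0.189, -0.982, -0.006], [-0.982, -0.189, 0.0], [-0.001, 0.006, -1.0]]
wrist_force: [1.2, 0.4, -5.1]
gripper_width: 0.434
gripper_force: 29.9
```

```bash
python3 -c "
from h import *
plan([.5312,.184,.1],[-.982,-.191])"
```

```text
t 4.85 tcp [ 0.539  -0.0889  0.132 ] F [ 1.2  0.4 -5.1] w 37.8 g 29.9 q [8.0, 20.0, -18.0, -0.0, -52.0, 3.0]
shift [-269.4  -44.2   32.1] turn [ 0.006  0.001 -0.001]
```

Call:
{"fn": "servo_tool", "kwargs": {
  "commands": [
    [[0.7,-45,-8,0,0,0,0],[0.7,-90,-16,0,0,0,0],[0.7,-135,-24,0,0,0,0],[0.7,-180,-32,0,0,0,0],[0.7,-220,-38,0,0,0,0]]
  ]
}}

```text
time_s: 5.35
tcp_pos: [0.5351, 0.1343, 0.1322]
ee_rot: [[0.19, -0.982, -0.005], [-0.982, -0.19, -0.002], [0.001, 0.005, -1.0]]
wrist_force: [-0.1, -0.6, -6.6]
gripper_width: 0.431
gripper_force: 29.9
```

Call:
{"fn": "servo_tool", "kwargs": {
  "commands": [
    [[0.7,-25,-3,5,0,0,0],[0.7,-50,-6,15,0,0,0],[0.7,-50,-6,25,0,0,0],[0.7,-50,-6,32,0,0,0],[0.7,-50,-6,32,0,0,0]]
  ]
}}

```text
time_s: 5.85
tcp_pos: [0.5317, 0.1815, 0.0996]
ee_rot: [[0.189, -0.982, -0.006], [-0.982, -0.189, -0.003], [0.002, 0.006, -1.0]]
wrist_force: [0.2, -0.6, -5.2]
gripper_width: 0.434
gripper_force: 29.9
```

```bash
python3 -c "
from h import *
c=r.capture('scene')
plan([.5312,.184,.1],[-.982,-.191])
print(proj(c,[[.5238,.2215,.018]]))
cv2.imwrite('pics/s3.png',cv2.resize(c['pixels'][130:250,270:400,::-1],None,fx=5,fy=5,interpolation=2))"
```

```text
t 5.9 tcp [0.5326 0.1817 0.1007] F [ 0.  -0.5 -5.4] w 37.4 g 29.9 q [35.0, 24.0, -18.0, -0.0, -48.0, -24.0]
shift [-2.5  1.   0.7] turn [ 0.004 -0.002 -0.002]
[[352.40023708 225.52462588]]
```

View pics/s3.png

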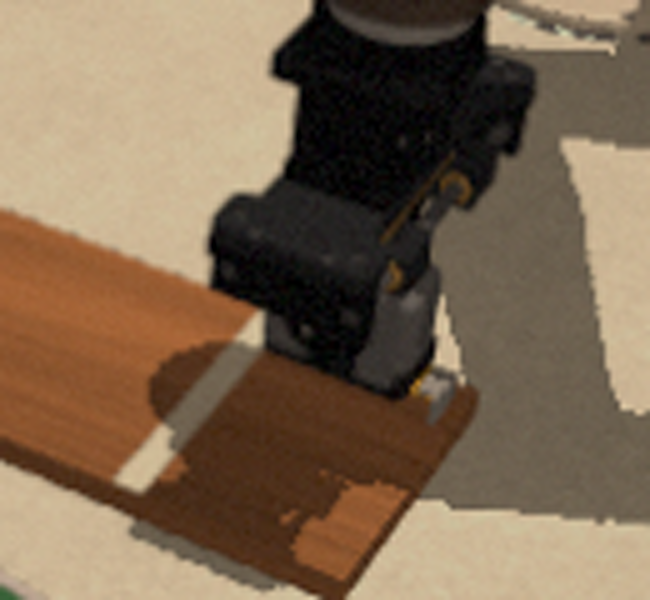

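The case is above the board, with the yellow blade and steel hook visible at about (437,395) in the crop and the tab's near-bottom corner at (430,422). Checking that pixel against the prediction before lowering.

```bash
python3 -c "
from h import *
c=r.capture('scene')
u=np.array([-.19,.982]);v=np.array([.982,.19]);p=np.array([.5326,.1817])
for d in(.0485,.0515):
  for s in(-.012,.012):
    for z in(.0764,.0674): print(d,s,z,(proj(c,[[*(p+d*u+s*v),z]])[0]-[270,130])*5)"
```

```text
0.0485 -0.012 0.0764 [453.04488165 378.10283512]
0.0485 -0.012 0.0674 [450.36068955 392.75219935]
0.0485 0.012 0.0764 [432.28597154 406.34141507]
0.0485 0.012 0.0674 [429.65351778 421.06002024]
0.0515 -0.012 0.0764 [458.94039943 380.38200858]
0.0515 -0.012 0.0674 [456.22477108 395.03379855]
0.0515 0.012 0.0764 [438.24874081 408.68049944]
0.0515 0.012 0.0674 [435.58395855 423.40129461]
```

Call:
{"fn": "servo_tool", "kwargs": {
  "commands": [
    [[0.7,-3,0,10,0,0,0],[0.7,-3,0,25,0,0,0],[0.7,-3,0,40,0,0,0],[0.7,-3,0,52,0,0,0],[0.7,-3,0,55,0,0,0]]
  ]
}}

```text
time_s: 6.45
tcp_pos: [0.5323, 0.1855, 0.0454]
ee_rot: [[0.189, -0.982, -0.003], [-0.982, -0.189, -0.002], [0.001, 0.003, -1.0]]
wrist_force: [-1.0, -0.2, -6.3]
gripper_width: 0.43
gripper_force: 29.9
```

Call:
{"fn": "servo_tool", "kwargs": {
  "commands": [
    [[0.7,0,0,0,0,0,0],[0.7,0,0,0,0,0,0],[0.7,0,0,0,0,0,0],[0.7,0,0,1,0,0,0],[0.7,0,0,1,0,0,0]]
  ]
}}

```text
time_s: 6.95
tcp_pos: [0.5332, 0.1864, 0.0463]
ee_rot: [[0.19, -0.982, 0.0], [-0.982, -0.19, 0.0], [-0.0, -0.0, -1.0]]
wrist_force: [0.8, 0.5, -6.0]
gripper_width: 0.432
gripper_force: 29.9
```

```bash
python3 -c "
from h import *
c=r.capture('scene')
plan([.5526,.0751,.0435],[-.982,-.191])
cv2.imwrite('pics/s4.png',cv2.resize(c['pixels'][150:250,290:400,::-1],None,fx=6,fy=6,interpolation=2))"
```

```text
t 7.0 tcp [0.5331 0.1864 0.0462] F [-0.8 -1.  -5.3] w 38.1 g 29.9 q [36.0, 28.0, -21.0, -0.0, -41.0, -25.0]
shift [112.9   2.    2.7] turn [-0.     0.    -0.001]
```

View pics/s4.png

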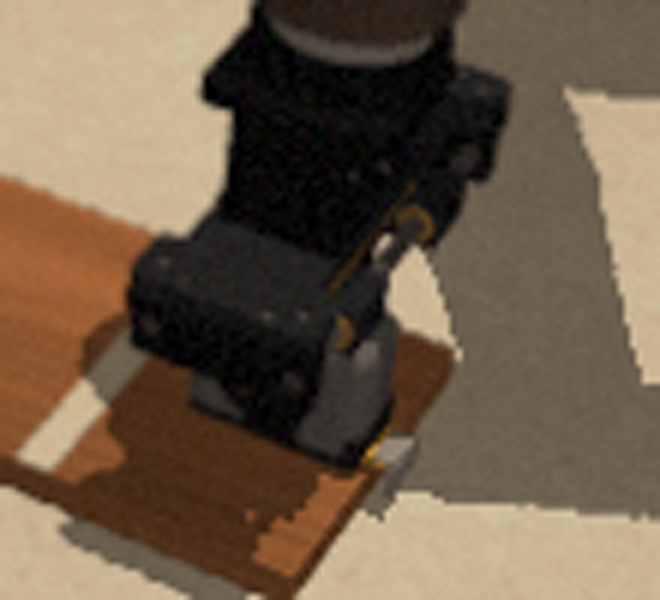

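The hook hangs past the board's end at (400,450)–(380,515) in the crop, clear of the end face. Lowering 3 mm, then drawing back.

Call:
{"fn": "servo_tool", "kwargs": {
  "commands": [
    [[0.7,0,0,1,0,0,0],[0.7,0,0,2,0,0,0],[0.7,0,0,3,0,0,0],[0.7,0,0,3,0,0,0],[0.7,3,0,3,0,0,0]]
  ]
}}

```text
time_s: 7.5
tcp_pos: [0.5337, 0.1835, 0.0429]
ee_rot: [[0.19, -0.982, 0.0], [-0.982, -0.19, 0.0], [-0.0, -0.0, -1.0]]
wrist_force: [0.2, 0.8, -6.0]
gripper_width: 0.435
gripper_force: 29.9
```

Call:
{"fn": "servo_tool", "kwargs": {
  "commands": [
    [[0.7,6,0,0,0,0,0],[0.7,12,0,0,0,0,0],[0.7,18,0,0,0,0,0],[0.7,24,0,0,0,0,0],[0.7,30,0,0,0,0,0]]
  ]
}}

```text
time_s: 8.0
tcp_pos: [0.5394, 0.1534, 0.043]
ee_rot: [[0.19, -0.982, -0.0], [-0.982, -0.19, 0.0], [-0.0, 0.0, -1.0]]
wrist_force: [-0.6, 1.8, -5.8]
gripper_width: 0.44
gripper_force: 29.9
```

Call:
{"fn": "servo_tool", "kwargs": {
  "commands": [
    [[0.7,6,0,0,0,0,0],[0.7,12,0,0,0,0,0],[0.7,18,0,0,0,0,0],[0.7,24,0,0,0,0,0],[0.7,24,0,0,0,0,0]]
  ]
}}

```text
time_s: 8.5
tcp_pos: [0.5439, 0.1295, 0.043]
ee_rot: [[0.189, -0.982, -0.0], [-0.982, -0.189, -0.0], [0.0, 0.0, -1.0]]
wrist_force: [-0.8, 1.3, -5.7]
gripper_width: 0.436
gripper_force: 29.9
```

```bash
python3 -c "
from h import *
c=r.capture('scene')
plan([.5526,.0751,.0425],[-.982,-.191])
cv2.imwrite('pics/s5.png',cv2.resize(c['pixels'][150:250,270:390,::-1],None,fx=6,fy=6,interpolation=2))"
```

```text
t 8.55 tcp [0.5439 0.1298 0.043 ] F [-0.3  1.4 -6. ] w 37.6 g 29.9 q [30.0, 28.0, -22.0, -0.0, -40.0, -19.0]
shift [55.4  1.8  0.5] turn [ 0.    -0.    -0.002]
```

View pics/s5.png

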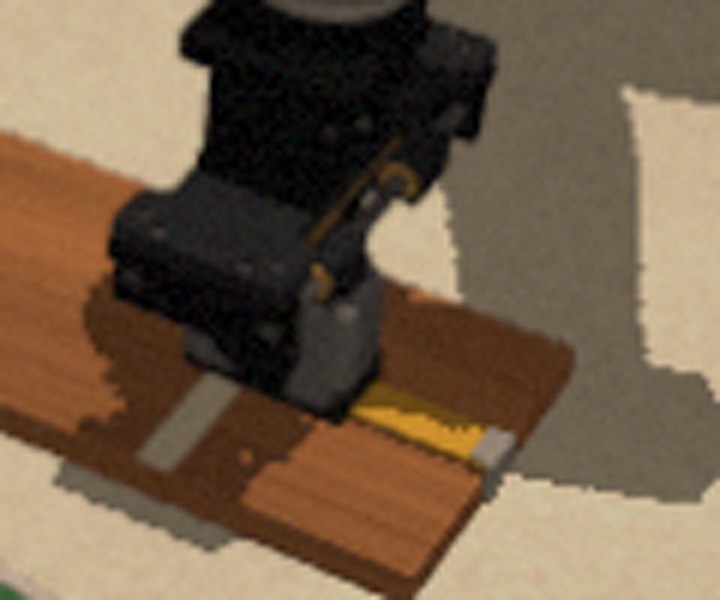

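The hook is caught at (490,455) in the crop, with the yellow blade out from the case front at (355,405). Drawing back the remaining 56 mm.

Call:
{"fn": "servo_tool", "kwargs": {
  "commands": [
    [[0.7,7,0,0,0,0,0],[0.7,14,0,0,0,0,0],[0.7,21,0,0,0,0,0],[0.7,28,0,0,0,0,0],[0.7,34,0,0,0,0,0]]
  ]
}}

```text
time_s: 9.05
tcp_pos: [0.5503, 0.0962, 0.0429]
ee_rot: [[0.19, -0.982, -0.0], [-0.982, -0.19, -0.0], [0.0, 0.0, -1.0]]
wrist_force: [-1.2, 2.5, -5.2]
gripper_width: 0.434
gripper_force: 29.9
```

Call:
{"fn": "servo_tool", "kwargs": {
  "commands": [
    [[0.7,7,0,0,0,0,0],[0.7,14,0,0,0,0,0],[0.7,19,0,0,0,0,0],[0.7,22,0,0,0,0,0],[0.7,22,0,0,0,0,0]]
  ]
}}

```text
time_s: 9.55
tcp_pos: [0.5545, 0.0749, 0.0429]
ee_rot: [[0.189, -0.982, -0.0], [-0.982, -0.189, -0.0], [0.0, 0.0, -1.0]]
wrist_force: [-1.4, 1.0, -6.1]
gripper_width: 0.434
gripper_force: 29.9
```

Call:
{"fn": "servo_tool", "kwargs": {
  "commands": [
    [[0.7,0,0,0.4,0,0,0],[0.7,0,0,0.8,0,0,0],[0.7,0,0,1.2,0,0,0],[0.7,0,0,1.2,0,0,0],[0.7,0,0,1.2,0,0,0]]
  ]
}}

```text
time_s: 10.05
tcp_pos: [0.5548, 0.0756, 0.0423]
ee_rot: [[0.19, -0.982, 0.001], [-0.982, -0.19, 0.0], [-0.0, -0.001, -1.0]]
wrist_force: [-2.6, 2.4, 0.1]
gripper_width: 0.435
gripper_force: 29.9
```

```bash
python3 -c "
from h import *
c=r.capture('scene')
plan([.5526,.0751,.0425],[-.982,-.191])
cv2.imwrite('pics/s6.png',cv2.resize(c['pixels'][150:250,270:390,::-1],None,fx=6,fy=6,interpolation=2))"
```

```text
t 10.1 tcp [0.5548 0.0756 0.0423] F [-2.5  3.2  0.5] w 37.8 g 29.9 q [24.0, 28.0, -22.0, 0.0, -40.0, -13.0]
shift [ 0.1  2.3 -0.2] turn [-0.001  0.    -0.001]
```

View pics/s6.png

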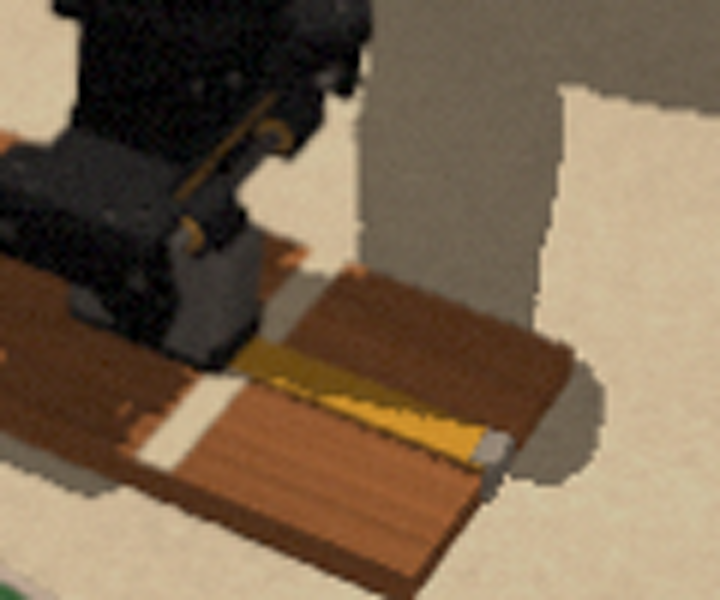

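The case's front stands over the strip (about (235,370) in the crop), the hook is still over the end at (490,450), and the wrist load is gone, so it rests on the board. Releasing.

Call:
{"fn": "servo_tool", "kwargs": {
  "commands": [
    [[0.4,0,0,0,0,0,0],[0.2,0,0,0,0,0,0],[0.2,0,0,0,0,0,0],[0.2,0,0,0,0,0,0],[0.2,0,0,0,0,0,0]]
  ]
}}

```text
time_s: 10.6
tcp_pos: [0.5548, 0.0753, 0.0419]
ee_rot: [[0.19, -0.982, 0.0], [-0.982, -0.19, 0.0], [0.0, -0.0, -1.0]]
wrist_force: [-0.1, -0.4, 0.5]
gripper_width: 0.764
gripper_force: 0.0
```

Call:
{"fn": "servo_tool", "kwargs": {
  "commands": [
    [[0.2,0,0,-10,0,0,0],[0.2,0,0,-30,0,0,0],[0.2,0,0,-55,0,0,0],[0.2,0,0,-75,0,0,0],[0.2,0,0,-75,0,0,0]]
  ]
}}

```text
time_s: 11.1
tcp_pos: [0.5568, 0.0761, 0.1207]
ee_rot: [[0.191, -0.982, 0.007], [-0.982, -0.191, 0.002], [-0.001, -0.008, -1.0]]
wrist_force: [-0.6, 0.3, 0.6]
gripper_width: 0.798
gripper_force: 0.0
```

Call:
{"fn": "servo_tool", "kwargs": {
  "commands": [
    [[1,-18,0,0,0,0,0],[1,-18,0,0,0,0,0],[1,-18,0,0,0,0,0],[1,-18,0,0,0,0,0],[1,-18,0,0,0,0,0]]
  ]
}}

```text
time_s: 11.6
tcp_pos: [0.551, 0.0926, 0.1165]
ee_rot: [[0.189, -0.982, -0.001], [-0.982, -0.189, -0.0], [0.0, 0.001, -1.0]]
wrist_force: [-0.0, 0.1, -0.5]
gripper_width: 0.438
gripper_force: 0.0
```

Call:
{"fn": "servo_tool", "kwargs": {
  "commands": [
    [[1,0,0,0,0,0,0],[1,0,0,0,0,0,0],[1,0,0,0,0,0,0],[1,0,0,0,0,0,0],[1,0,0,0,0,0,0]]
  ]
}}

```text
time_s: 12.1
tcp_pos: [0.5511, 0.093, 0.1168]
ee_rot: [[0.19, -0.982, -0.0], [-0.982, -0.19, 0.0], [-0.0, 0.0, -1.0]]
wrist_force: [0.1, 0.5, -0.5]
gripper_width: 0.027
gripper_force: 0.0
```

```bash
python3 -c "
from h import *
c=r.capture('scene')
plan([.5548-.0035,.0756+.018,.1],[-.982,-.191])
B=[.5548-.19*.0185,.0756+.982*.0185,.086]
print((proj(c,[B])[0]-[270,130])*6)
cv2.imwrite('pics/s7.png',cv2.resize(c['pixels'][130:230,270:390,::-1],None,fx=6,fy=6,interpolation=2))"
```

```text
t 12.15 tcp [0.5511 0.093  0.1168] F [-0.5 -0.4  0.2] w 1.2 g 0.0 q [26.0, 22.0, -18.0, 0.0, -50.0, -15.0]
shift [-0.5 -0.3 16.8] turn [ 0.    -0.    -0.001]
[216.17936638 331.49818848]
```

View pics/s7.png

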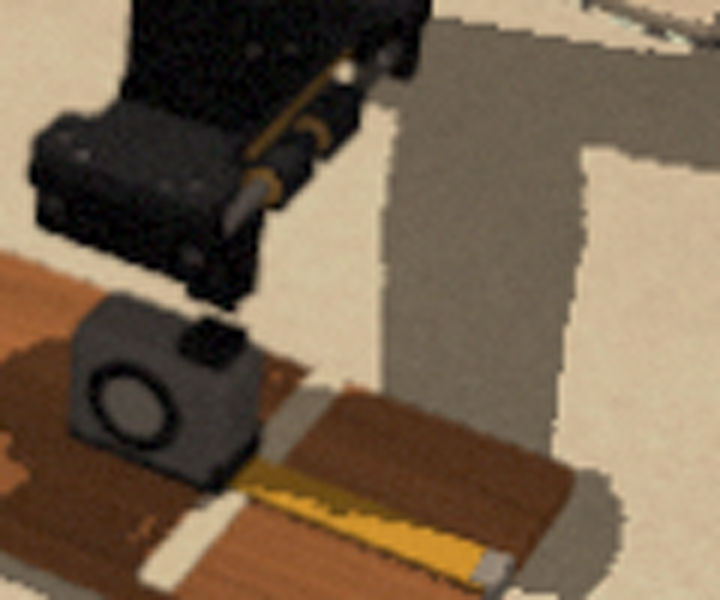

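The tape stands still, hooked and upright. The button is at (215,338) in the crop, as predicted, directly below the closed fingertips. Pressing in small steps.

Call:
{"fn": "servo_tool", "kwargs": {
  "commands": [
    [[1,0,0,6,0,0,0],[1,0,0,12,0,0,0],[1,0,0,17,0,0,0],[1,0,0,19,0,0,0],[1,0,0,20,0,0,0]]
  ]
}}

```text
time_s: 12.65
tcp_pos: [0.5508, 0.0929, 0.0966]
ee_rot: [[0.19, -0.982, -0.001], [-0.982, -0.19, -0.001], [0.0, 0.001, -1.0]]
wrist_force: [-2.7, 0.2, 3.2]
gripper_width: 0.009
gripper_force: 1.6
```

Call:
{"fn": "servo_tool", "kwargs": {
  "commands": [
    [[1,0,0,1,0,0,0],[1,0,0,2,0,0,0],[1,0,0,3,0,0,0],[1,0,0,4,0,0,0],[1,0,0,4,0,0,0]]
  ]
}}

```text
time_s: 13.15
tcp_pos: [0.551, 0.093, 0.0927]
ee_rot: [[0.19, -0.982, -0.0], [-0.982, -0.19, -0.0], [-0.0, 0.0, -1.0]]
wrist_force: [0.2, -0.6, 0.5]
gripper_width: 0.006
gripper_force: 0.1
```

Call:
{"fn": "servo_tool", "kwargs": {
  "commands": [
    [[1,0,0,0.4,0,0,0],[1,0,0,0.8,0,0,0],[1,0,0,1.2,0,0,0],[1,0,0,1.2,0,0,0],[1,0,0,1.2,0,0,0]]
  ]
}}

```text
time_s: 13.65
tcp_pos: [0.5514, 0.0931, 0.0924]
ee_rot: [[0.19, -0.982, 0.001], [-0.982, -0.19, 0.0], [0.0, -0.001, -1.0]]
wrist_force: [-3.8, -0.3, 7.4]
gripper_width: 0.002
gripper_force: 3.5
```

Call:
{"fn": "servo_tool", "kwargs": {
  "commands": [
    [[1,0,0,0.3,0,0,0],[1,0,0,0.6,0,0,0],[1,0,0,0.6,0,0,0],[1,0,0,0.6,0,0,0],[1,0,0,0.6,0,0,0]]
  ]
}}

```text
time_s: 14.15
tcp_pos: [0.5516, 0.0932, 0.0924]
ee_rot: [[0.19, -0.982, 0.001], [-0.982, -0.19, 0.0], [0.0, -0.001, -1.0]]
wrist_force: [-3.0, 0.3, 9.3]
gripper_width: 0.006
gripper_force: 4.9
```

Call:
{"fn": "servo_tool", "kwargs": {
  "commands": [
    [[1,0,0,0.4,0,0,0],[1,0,0,0.8,0,0,0],[1,0,0,0.8,0,0,0],[1,0,0,0.8,0,0,0],[1,0,0,0.8,0,0,0]]
  ]
}}

```text
time_s: 14.65
tcp_pos: [0.5518, 0.0933, 0.0923]
ee_rot: [[0.191, -0.982, 0.002], [-0.982, -0.191, 0.0], [0.0, -0.002, -1.0]]
wrist_force: [-5.9, 1.4, 13.4]
gripper_width: -0.001
gripper_force: 6.7
```

Call:
{"fn": "servo_tool", "kwargs": {
  "commands": [
    [[1,0,0,-5,0,0,0],[1,0,0,-20,0,0,0],[1,0,0,-50,0,0,0],[1,0,0,-90,0,0,0],[1,0,0,-120,0,0,0]]
  ]
}}

```text
time_s: 15.15
tcp_pos: [0.5522, 0.0933, 0.2121]
ee_rot: [[0.19, -0.982, 0.003], [-0.982, -0.19, 0.001], [-0.0, -0.003, -1.0]]
wrist_force: [-0.2, 0.6, -0.4]
gripper_width: 0.006
gripper_force: 0.0
```

Call:
{"fn": "servo_tool", "kwargs": {
  "commands": [
    [[1,0,40,0,0,0,0],[1,0,70,0,0,0,0],[1,0,70,0,0,0,0],[1,0,70,0,0,0,0],[1,0,70,0,0,0,0]]
  ]
}}

```text
time_s: 15.65
tcp_pos: [0.4835, 0.0801, 0.2102]
ee_rot: [[0.19, -0.982, 0.001], [-0.982, -0.19, 0.0], [-0.0, -0.001, -1.0]]
wrist_force: [-0.2, -0.2, -0.4]
gripper_width: 0.001
gripper_force: 0.0
```

```bash
python3 -c "
from h import *
c=r.capture('scene')
plan([.55,.09,.2],[-.982,-.191])
cv2.imwrite('pics/s8.png',cv2.resize(c['pixels'][150:250,270:390,::-1],None,fx=6,fy=6,interpolation=2))"
```

```text
t 15.7 tcp [0.4835 0.0801 0.21  ] F [ 0.2  0.5 -0.6] w 0.4 g 0.0 q [28.0, 10.0, -20.0, 0.0, -60.0, -18.0]
shift [  2.9 -67.2  10. ] turn [-0.001 -0.    -0.001]
```

View pics/s8.png

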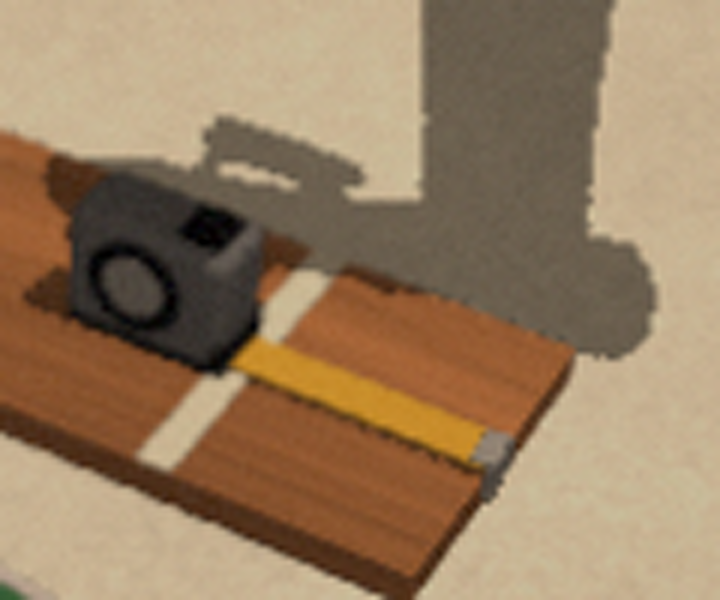

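The button is pressed flush at (212,228), the hook is over the end at (492,460), and the case front is on the strip at about (240,360). The robot is clear, so I'm handing in.

```bash
python3 -c "
from station import r
print(r.finish_job())"
```

```text
the job is handed in; nothing more can be done
None
```

The tape measure stands on the strip board with its hook over the left-hand end, the case front over the strip and the lock pushed down; I handed the job in at about 16 s, no verdict came back, and the arm passed clear of the bystanders, though I did not re-measure them.

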